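Set the fume extractor's run-on timer

ROBOT

A 7-joint arm with a two-finger parallel gripper is mounted at the origin on the work surface. World frame = base frame: x ahead of the robot, y to its left, z up, the work surface at z = 0. Lengths are in mm, angles in rad, forces in N, time in s.
With the tool pointing down it reaches from about 400 to 850 mm from the base axis. Payload 4.5 kg.
Tool frame: the origin (TCP) lies midway between the tips of the shut fingers; the grasp point (between the pads) lies manip.grip_point_offset behind it (manip.grip_point_offset is the distance from the TCP to the grasp point, in mm); z points along the fingers, y is the line along which they close (so a half turn about z gives the same grasp; the last joint's range is limited). The gripper opens to 88 mm and grips with 3 to 60 N. Pads are 18 mm wide; open, the fingers measure 123 mm over their backs; the gripper's body (75 mm by 187 mm) begins 45 mm behind the grasp point.
Start: joints at [1.138, 0.689, -0.195, 1.565, 0.157, 0.902, -0.215], TCP at [281.3, -558.143, 238.743] pointing down, gripper open.
Joint ranges: [-3.01, 3.01], [-0.46, 2.08], [-1.47, 1.51], [0.13, 2.56], [-1, 4.14], [0.04, 2.09], [-2.66, 2.66]. Speed limits (rad/s): [2.57, 2.57, 3.14, 3.14, 3.14, 3.14, 3.14].

INTERFACE

Orientations are given as a unit quaternion [w, x, y, z].
In Python, from workcell import manip, imaging, order gives the robot as it stands (manip), with the cameras (imaging) and the job (order).
- The arm moves only by the tool drive_effector, called after "Emit:" as name(argument=value, ...), one argument or row to a line, values as JSON. Schema: {"type":"object","properties":{"moves":{"type":"array","items":{"type":"array","prefixItems":[{"type":"number"},{"type":"array","items":{"type":"number"},"minItems":3,"maxItems":3},{"type":"array","items":{"type":"number"},"minItems":3,"maxItems":3}],"minItems":3,"maxItems":3},"minItems":1,"maxItems":12},"clamp_n":{"type":"number"},"only":{"type":"string"},"quiet":{"type":"boolean"},"lines":{"type":"string"}},"required":["moves"],"additionalProperties":false}. moves is a list of rows, 1 to 12 of them, each written [opening, [dx, dy, dz], [rx, ry, rz]]: the finger opening in mm, then dx, dy, dz in a scale on which 1.0 is 500 mm, then a rotation vector rx, ry, rz in shares of 180 degrees (1.0 is 180 degrees); each row is the pose to reach, as a shift and turn from the pose commanded when the call began, along the tool's axes at that moment; what a row does not reach only later rows make up. A row lasts 1/10 s, in which the tool goes at most 50 mm and 0.15 rad, less where a joint would pass 70% of its speed; a pose out of reach is approached as far as the arm can. The fingers move at their own pace and stop on an object; clamp_n is the grip in N (left out, the last holds). Time passes only in rows, so rows that do not move let the fingers close. The tool returns the time, the measured TCP pose, the force, the opening and the grip force at its end. only (a regular expression) keeps the lines of the reply that match it, lines (a string "A,B") keeps lines A to B, and quiet returns only ok. Shift and turn numbers lie between -1 and 1, and a call with a number outside is refused. Input that does not fit is refused with a message, and nothing moves.
- manip.get_state(): the state, without advancing time (a new reading comes with each control period).
- imaging.read_camera(name): name is "scene" or "top"; returns a dict with "image" (480x640x3 uint8, red, green, blue), "fx", "fy", "cx", "cy" (pixels), "k1" (the pictures are not rectified: a ray, as slopes to the right and down, at radius r is drawn at 1 + k1 r^2 times it, then the intrinsics apply), "eye" and "orientation" of the camera in the world. Camera axes: x right, y down, z forward; pixel columns grow to the right and rows downward; lengths in mm; the calibration is good to about 2 mm. A picture is of the moment at which its call begins. There is no depth.
- order.sign_off(): hands the job in; it is judged then, once.
The state is a dict: "clock": time; "joints": joint angles; "joint_velocities": joint speeds; "joint_torque": joint torques, N m; "tcp_pos": TCP position; "eef_rot": TCP orientation; "wrist_force": force on the tool from outside, world axes, zero at the start; "wrist_torque": the same for the moment, N m; "width": finger opening in mm; "finger_force": force on a finger pad.
Only numpy, scipy, OpenCV 4.12 (cv2) and the standard library are available. Lean on these libraries where they do the work, as an engineer would, in place of code of your own. Each camera call takes 0.05 s, during which the arm holds its last target. There are 200 camera calls.

TASK

Set the fume extractor's run-on timer to 5: roll the orange thumbwheel by its knurled edge until the digit 5 stands squarely in the window on top of its box. Leave the blue wheel of the lamp dimmer, a box of the same shape, at its setting.

Things in the scene. Friction and masses are not known exactly. Their poses are not given: they have to be found in the camera images.
- timer: Extractor timer: grey box fixed to the bench, 110 mm deep (x), 120 wide (y), 61 high, an orange stripe on top and an orange thumbwheel lying flat, half sunk in its front. Origin: on the bench under the wheel's upright axis, in the plane of the front face; x points from there back into the box (roughly away from the robot), y left, z up. The exposed half of the wheel bulges out to -x.
- timer_rim (a point): Foremost point of the orange wheel's rim, at mid-thickness, fixed to the box: 45.5 mm from the axis, 45 mm above the bench. The rim (ridges 2.5 mm high every 10 degrees) spans heights 36 to 54 mm and is free 60 degrees either side of here; below it is air but for a foot of radius 14 mm on the axis, above it a fixed guard of radius 36.5 mm, top at 59 mm. Axes as the timer's.
- timer_window (a point): Centre of the timer's window in the box's top, 22 (x) by 22 mm, 30 mm behind the wheel's axis, 61 mm above the bench, with a white index mark at its left and right. It shows the wheel's digit, black on white, 17 mm high, upright as seen from the robot.
- timer_wheel (a joint): Turn of the orange wheel, rad, growing anticlockwise from above: pushing its front edge to the right (the box's -y) raises the digit. Digit k is centred in the window at 0.6283 k (36 degrees a digit), 5 at 3.1416; it stops at 0 and 9 and starts below 5. No clicks: light friction (0.06 N m, 1.4 N at the rim) holds it where it is left.
- lamp: The lamp dimmer: a fixed grey box just like the timer, with the same frame, but with a blue stripe and wheel. Not to be operated. The two boxes may stand either way round.
- lamp_mark (a point): A point on the blue wheel's rim, 45.5 mm from its axis, 54 mm above the bench, in the direction of its digit 0: it moves when the blue wheel turns.

How it is judged (in metres and radians):
At the end, for the whole second after the job is handed in: The orange wheel is at rest with the 5 in the middle of its window (joint within 0.2 rad, 11 degrees, of 3.1416), and the blue wheel is where it was (its rim mark within 10 mm of its start) (value of joint timer_wheel between 2.9416 and 3.3416 rad and velocity of joint timer_wheel between -0.05 and 0.05 rad/s and distance of lamp_mark from where it was at the start of the episode below 0.01 m); the robot touches nothing.
It fails at once if the blue wheel was turned (its rim mark more than 10 mm from its start) (distance of lamp_mark from where it was at the start of the episode above 0.01 m).
It also fails if it takes over 64 s, if anything falls off the work surface, if the arm or the gripper's body presses on something with over 40 N, if the wrist force passes 120 N, or if a joint passes its speed limit or range.

## Working session

There is one attempt and no reset: what is moved stays moved. The work goes in short steps, Python scripts to look and compute and a tool call to move; the robot and the scene stay as the last step left them, time stands still between calls to the robot, and variables do not carry over. Pictures are saved under pics/ and viewed, at most 10 in all, crops included, and the job is handed in when it is done.

```bash
ls; mkdir -p pics; python3 - <<'E'
from workcell import manip, imaging, order
import cv2
s=manip.get_state();print(s['tcp_pos'],s['eef_rot'],s['clock'],manip.grip_point_offset)
for n in("scene","top"):
    c=imaging.read_camera(n);cv2.imwrite(f"pics/{n}0.png",c["image"][:,:,::-1])
    print({k:v for k,v in c.items() if k!="image"})
E
```

```text
pics
workcell.py
[ 280.94269835 -557.59025477  237.90241711] [-8.81215148e-04  9.72874733e-01  2.31330718e-01 -2.74701063e-04] 0.0 18.700000000000003
{'fx': 494.59806566320634, 'fy': 494.59806566320634, 'cx': 320.39926431281117, 'cy': 249.70224235104865, 'k1': -0.10497329796260689, 'eye': array([1035.92165919,   19.37910329,  612.68997447]), 'orientation': array([-0.24647216,  0.64845162,  0.67607339, -0.24836818])}
{'fx': 504.29834580899444, 'fy': 504.29834580899444, 'cx': 327.4477970431152, 'cy': 246.4503142145753, 'k1': -0.1446639811595902, 'eye': array([470.50672328,  -6.22023719, 861.89229006]), 'orientation': array([ 0.05363533, -0.70013566,  0.71095008, -0.0385135 ])}
```

View pics/top0.png

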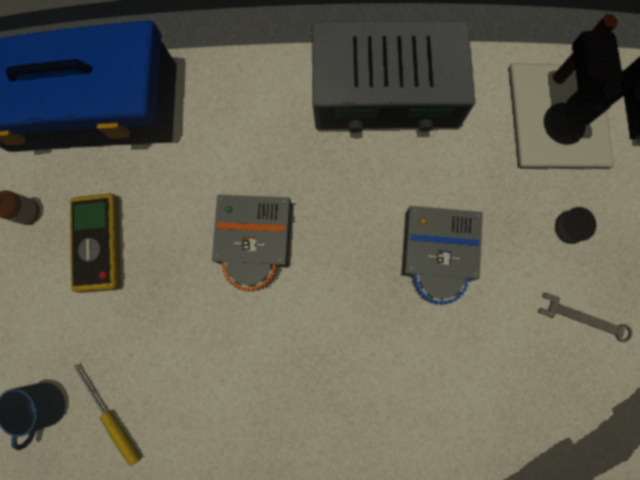

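View pics/scene0.png

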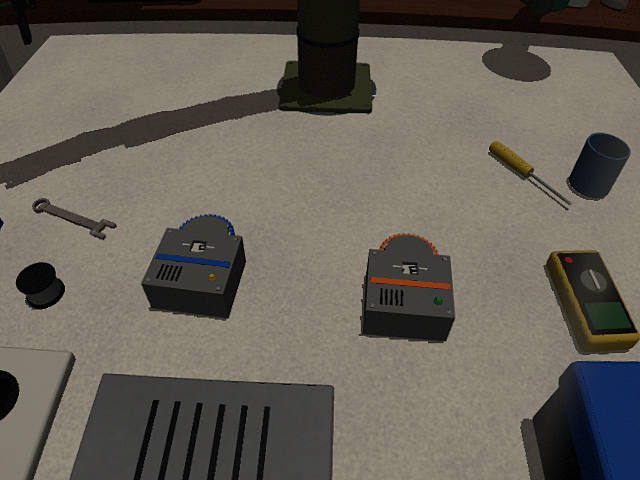

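The orange timer is on the left, around (250,240) in the top view, and the blue lamp is on the right, around (443,255). I'll enlarge the timer.

```bash
python3 - <<'E'
import cv2
i=cv2.imread("pics/top0.png")[185:300,205:300]
cv2.imwrite("pics/crop0.png",cv2.resize(i,None,fx=5,fy=5,interpolation=cv2.INTER_CUBIC))
E
```

```text
(no output)
```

View pics/crop0.png

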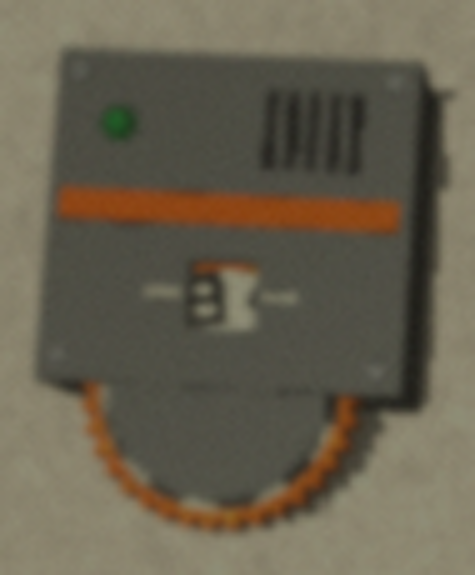

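```bash
cat > h.py <<'E'
import numpy as np,cv2
from workcell import manip, imaging, order
from scipy.spatial.transform import Rotation as R
def cam(n):
    c=imaging.read_camera(n); c['K']=np.array([[c['fx'],0,c['cx']],[0,c['fy'],c['cy']],[0,0,1.]])
    c['R']=R.from_quat(np.roll(c['orientation'],-1)).as_matrix(); c['D']=np.array([c['k1'],0,0,0.]); return c
def back(c,px,z):
    u=cv2.undistortPoints(np.array(px,float).reshape(-1,1,2),c['K'],c['D']).reshape(-1,2)
    d=np.c_[u,np.ones(len(u))]@c['R'].T
    return c['eye']+d*((z-c['eye'][2])/d[:,2])[:,None]
def proj(c,p):
    p=(np.atleast_2d(p)-c['eye'])@c['R']
    return cv2.projectPoints(p,np.zeros(3),np.zeros(3),c['K'],c['D'])[0].reshape(-1,2)
E
python3 - <<'E'
from h import *
c=cam("top")
q=np.array([[80,68],[57,352],[397,82],[375,372],[223,296],[143,292],[298,298]])/5+[205,185]-.4
P=back(c,q,61);print(P.round(1))
bx=(P[0]-P[1]+P[2]-P[3]);by=P[0]+P[1]-P[2]-P[3]
yaw=(np.arctan2(bx[1],bx[0])+np.arctan2(-by[0],by[1]))/2;print(np.arctan2(bx[1],bx[0]),np.arctan2(-by[0],by[1]))
X=np.array([np.cos(yaw),np.sin(yaw)]);Y=np.array([-X[1],X[0]])
o=P[4,:2]-30*X; o2=P[:4,:2].mean(0)-55*X
print("axis from window",o,"from screws",o2,"rim",o-45.5*X)
print("rim seen",back(c,[[215/5+204.6,522/5+184.6]],50))
s=manip.get_state();Rt=R.from_quat(np.roll(s['eef_rot'],-1)).as_matrix();print(Rt.round(3))
E
```

```text
[[658.6 184.7  61. ]
 [564.8 190.8  61. ]
 [651.5  79.9  61. ]
 [556.7  87.2  61. ]
 [582.1 136.5  61. ]
 [583.9 162.7  61. ]
 [581.1 112.1  61. ]]
-0.07033629775880101 -0.07271607551352273
axis from window [552.20916275 138.64611926] from screws [553.04143646 139.58757949] rim [506.82550204 141.89778651]
rim seen [[509.81677113 140.73995746  50.        ]]
[[ 0.893  0.45  -0.001]
 [ 0.45  -0.893  0.001]
 [-0.    -0.001 -1.   ]]
```

Units first: shifts go in shares of 500 mm and turns go in shares of 180 degrees. So 334 mm / 500 = 0.668, -288 mm / 500 = -0.576, -0.6 rad / 3.1416 = -0.191.

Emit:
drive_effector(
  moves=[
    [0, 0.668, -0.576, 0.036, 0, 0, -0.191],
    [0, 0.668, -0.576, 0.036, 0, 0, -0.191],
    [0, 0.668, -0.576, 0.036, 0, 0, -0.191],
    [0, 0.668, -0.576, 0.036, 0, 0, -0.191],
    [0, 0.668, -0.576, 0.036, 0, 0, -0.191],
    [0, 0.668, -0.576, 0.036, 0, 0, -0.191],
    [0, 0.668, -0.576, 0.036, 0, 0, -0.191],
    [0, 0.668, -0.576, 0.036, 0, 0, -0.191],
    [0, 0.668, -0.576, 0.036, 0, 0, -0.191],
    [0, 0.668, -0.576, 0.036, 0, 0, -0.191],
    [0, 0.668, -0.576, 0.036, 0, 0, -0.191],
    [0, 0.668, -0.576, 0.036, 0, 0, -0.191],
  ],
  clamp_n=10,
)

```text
refused: moves[0]: [0, 0.668, -0.576, 0.036, 0, 0, -0.191] is too long (schema: maxItems 3). Nothing was moved.
```

I used the wrong layout. The manual says rows with the three-number parts in brackets of their own; once more.

Emit:
drive_effector(
  moves=[
    [0, [0.668, -0.576, 0.036], [0, 0, -0.191]],
    [0, [0.668, -0.576, 0.036], [0, 0, -0.191]],
    [0, [0.668, -0.576, 0.036], [0, 0, -0.191]],
    [0, [0.668, -0.576, 0.036], [0, 0, -0.191]],
    [0, [0.668, -0.576, 0.036], [0, 0, -0.191]],
    [0, [0.668, -0.576, 0.036], [0, 0, -0.191]],
    [0, [0.668, -0.576, 0.036], [0, 0, -0.191]],
    [0, [0.668, -0.576, 0.036], [0, 0, -0.191]],
    [0, [0.668, -0.576, 0.036], [0, 0, -0.191]],
    [0, [0.668, -0.576, 0.036], [0, 0, -0.191]],
    [0, [0.668, -0.576, 0.036], [0, 0, -0.191]],
    [0, [0.668, -0.576, 0.036], [0, 0, -0.191]],
  ],
  clamp_n=10,
)

```text
clock: 1.35
tcp_pos: [449.2, -152.0, 220.6]
eef_rot: [0.0, 0.862, 0.508, -0.001]
wrist_force: [-0.6, -0.1, -0.0]
width: 0.2
finger_force: 0.0
```

```bash
cat >> h.py <<'E'
A=np.array([552.7,139.]);YAW=np.degrees(-.0715)
def goto(phi,r,z,f=None):
    "tool-frame move to have the corner at angle phi (deg, left +), radius r; tcp height z"
    s=manip.get_state();p=s['tcp_pos'];M=R.from_quat(np.roll(s['eef_rot'],-1)).as_matrix()
    a=np.radians(180+YAW-phi);yaw=YAW-phi+117
    t=np.r_[A+(r+19.7)*np.array([np.cos(a),np.sin(a)]),z]
    x=np.array([np.cos(np.radians(yaw)),np.sin(np.radians(yaw)),0]);N=np.c_[x,[x[1],-x[0],0],[0,0,-1]]
    return np.r_[M.T@(t-p),R.from_matrix(M.T@N).as_rotvec()]
np.set_printoptions(suppress=True,precision=3)
E
python3 -c "
from h import *
print(goto(45,62,200),manip.get_state()['joints'],manip.get_state()['wrist_force'])"
```

```text
[ 332.833 -127.268   20.197   -0.       0.001   -0.12 ] [ 0.431  0.536 -0.31   2.023  0.273  0.622 -0.568] [-0.567 -0.13  -0.021]
```

To row units: 333 mm / 500 = 0.666, -127 mm / 500 = -0.254, -0.12 rad / 3.1416 = -0.0382.

Emit:
drive_effector(
  moves=[
    [0, [0.666, -0.254, 0.04], [0, 0, -0.0382]],
    [0, [0.666, -0.254, 0.04], [0, 0, -0.0382]],
    [0, [0.666, -0.254, 0.04], [0, 0, -0.0382]],
    [0, [0.666, -0.254, 0.04], [0, 0, -0.0382]],
    [0, [0.666, -0.254, 0.04], [0, 0, -0.0382]],
    [0, [0.666, -0.254, 0.04], [0, 0, -0.0382]],
    [0, [0.666, -0.254, 0.04], [0, 0, -0.0382]],
    [0, [0.666, -0.254, 0.04], [0, 0, -0.0382]],
    [0, [0.666, -0.254, 0.2], [0, 0, -0.0382]],
    [0, [0.666, -0.254, 0.2], [0, 0, -0.0382]],
    [0, [0.666, -0.254, 0.2], [0, 0, -0.0382]],
  ],
)

```text
clock: 2.45
tcp_pos: [497.6, 198.4, 117.4]
eef_rot: [0.0, 0.83, 0.558, -0.004]
wrist_force: [0.6, 0.1, 0.1]
width: 0.8
finger_force: 0.0
```

```bash
python3 -c "
from h import *
print(goto(45,62,40),manip.get_state()['joints'])
c=cam('top');i=c['image'][150:350,150:400,::-1];cv2.imwrite('pics/t1.png',cv2.resize(i,None,fx=3,fy=3,interpolation=cv2.INTER_CUBIC))"
```

```text
[ 3.357  0.948 77.372 -0.004  0.008 -0.001] [-0.339  0.765 -0.211  1.93   0.318  0.487 -1.164]
```

View pics/t1.png

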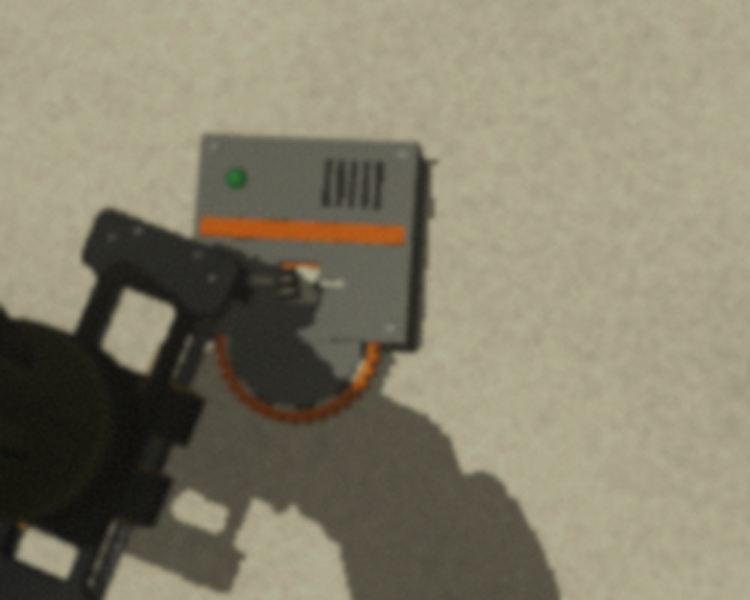

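To row units: 77 mm / 500 = 0.154, 13 mm / 500 = 0.026.

Emit:
drive_effector(
  moves=[
    [0, [0.006, 0.002, 0.154], [0, 0, 0]],
    [0, [0.006, 0.002, 0.154], [0, 0, 0]],
    [0, [0.006, 0.002, 0.154], [0, 0, 0]],
    [0, [0.006, 0.002, 0.154], [0, 0, 0]],
    [0, [0, 0.014, 0.154], [0, 0, 0]],
    [0, [-0.004, 0.024, 0.154], [0, 0, 0]],
    [0, [-0.006, 0.026, 0.154], [0, 0, 0]],
    [0, [-0.006, 0.026, 0.154], [0, 0, 0]],
  ],
)

```text
clock: 3.3
tcp_pos: [511.2, 194.0, 44.5]
eef_rot: [0.0, 0.829, 0.559, 0.001]
wrist_force: [-0.1, 0.2, -0.1]
width: 0.8
finger_force: 0.0
```

```bash
python3 -c "
from h import *
print(goto(45,46,40),manip.get_state()['wrist_force'])"
```

```text
[-5.582  0.58   4.451  0.001 -0.001  0.   ] [-0.101  0.153 -0.084]
```

To row units: -6 mm / 500 = -0.012, -5 mm / 500 = -0.01.

Emit:
drive_effector(
  moves=[
    [0, [-0.01, 0, 0.008], [0, 0, 0]],
    [0, [-0.01, 0, 0.008], [0, 0, 0]],
    [0, [-0.012, 0.002, 0.008], [0, 0, 0]],
    [0, [-0.012, 0.004, 0.008], [0, 0, 0]],
    [0, [-0.012, 0.004, 0.008], [0, 0, 0]],
  ],
)

```text
clock: 3.8
tcp_pos: [510.3, 188.3, 39.7]
eef_rot: [0.0, 0.829, 0.559, 0.0]
wrist_force: [0.6, 0.6, -0.5]
width: 0.3
finger_force: 0.0
```

```bash
python3 -c "
from h import *
print(goto(45,44,40),manip.get_state()['wrist_force'],manip.get_state()['wrist_torque'])"
```

```text
[-0.854  1.09  -0.326  0.    -0.     0.002] [ 0.588  0.573 -0.494] [-0.023 -0.006  0.037]
```

To row units: 2 mm / 500 = 0.004, -1 mm / 500 = -0.002.

Emit:
drive_effector(
  moves=[
    [0, [-0.002, 0.002, 0], [0, 0, 0]],
    [0, [-0.002, 0.004, 0], [0, 0, 0]],
    [0, [-0.002, 0.004, 0], [0, 0, 0]],
  ],
)

```text
clock: 4.1
tcp_pos: [511.8, 186.5, 39.7]
eef_rot: [0.0, 0.829, 0.559, 0.0]
wrist_force: [0.6, 0.3, -0.3]
width: 0.6
finger_force: 0.0
```

Emit:
drive_effector(
  moves=[
    [0, [-0.002, 0.002, 0], [0, 0, 0]],
    [0, [-0.002, 0.004, 0], [0, 0, 0]],
    [0, [-0.002, 0.004, 0], [0, 0, 0]],
  ],
)

```text
clock: 4.4
tcp_pos: [512.6, 185.2, 39.6]
eef_rot: [-0.0, 0.829, 0.559, -0.0]
wrist_force: [-1.0, 0.3, 1.0]
width: 0.4
finger_force: 0.7
```

```bash
python3 -c "
from h import *
print(goto(45,41,40),manip.get_state()['wrist_force'],manip.get_state()['wrist_torque'])"
```

```text
[-0.157  0.485 -0.354 -0.001  0.     0.002] [-0.968  0.256  0.984] [ 0.131  0.197 -0.034]
```

To row units: 2 mm / 500 = 0.004, -1 mm / 500 = -0.002.

Emit:
drive_effector(
  moves=[
    [0, [-0.002, 0.004, 0], [0, 0, 0]],
    [0, [-0.002, 0.004, 0], [0, 0, 0]],
    [0, [-0.002, 0.004, 0], [0, 0, 0]],
  ],
)

```text
clock: 4.7
tcp_pos: [512.8, 184.9, 39.6]
eef_rot: [-0.001, 0.829, 0.56, -0.001]
wrist_force: [-3.3, 4.2, 1.4]
width: 0.5
finger_force: 2.9
```

Emit:
drive_effector(
  moves=[
    [0, [-0.002, 0.004, 0], [0, 0, 0]],
    [0, [-0.002, 0.004, 0], [0, 0, 0]],
    [0, [-0.002, 0.004, 0], [0, 0, 0]],
  ],
)

```text
clock: 5.0
tcp_pos: [513.0, 184.7, 39.6]
eef_rot: [-0.002, 0.828, 0.561, -0.001]
wrist_force: [-7.4, 6.4, 3.2]
width: 0.5
finger_force: 4.8
```

```bash
python3 -c "
from h import *
print(goto(45,38,40),manip.get_state()['wrist_force'],manip.get_state()['wrist_torque'])"
```

```text
[-1.174  2.574 -0.407 -0.005 -0.001  0.005] [-7.402  6.445  3.19 ] [ 1.153  1.413 -0.008]
```

To row units: -38.5 mm / 500 = -0.077, -28.7 mm / 500 = -0.0574, -0.698 rad / 3.1416 = -0.2222.

Emit:
drive_effector(
  moves=[
    [0, [-0.009, -0.004, 0], [0, 0, -0.0277]],
    [0, [-0.0184, -0.0074, 0], [0, 0, -0.0557]],
    [0, [-0.028, -0.0096, 0], [0, 0, -0.0834]],
    [0, [-0.0376, -0.0114, 0], [0, 0, -0.1111]],
    [0, [-0.0476, -0.0122, 0], [0, 0, -0.1388]],
    [0, [-0.0574, -0.0122, 0], [0, 0, -0.1668]],
    [0, [-0.0674, -0.0112, 0], [0, 0, -0.1945]],
    [0, [-0.077, -0.0094, 0], [0, 0, -0.2222]],
    [0, [-0.077, -0.0094, 0], [0, 0, -0.2222]],
  ],
)

```text
clock: 5.9
tcp_pos: [493.0, 146.9, 39.4]
eef_rot: [-0.002, 0.587, 0.81, -0.003]
wrist_force: [-8.1, 0.3, 5.2]
width: 0.6
finger_force: 4.8
```

```bash
python3 -c "
from h import *
print(goto(5,41,40),manip.get_state()['wrist_force'],manip.get_state()['wrist_torque'])
c=cam('scene');i=c['image'][200:350,330:480,::-1];cv2.imwrite('pics/s1.png',cv2.resize(i,None,fx=4,fy=4,interpolation=cv2.INTER_CUBIC))"
```

```text
[ 1.699  0.308 -0.579 -0.007 -0.     0.005] [-8.058  0.31   5.23 ] [ 0.148  1.729 -0.046]
```

View pics/s1.png

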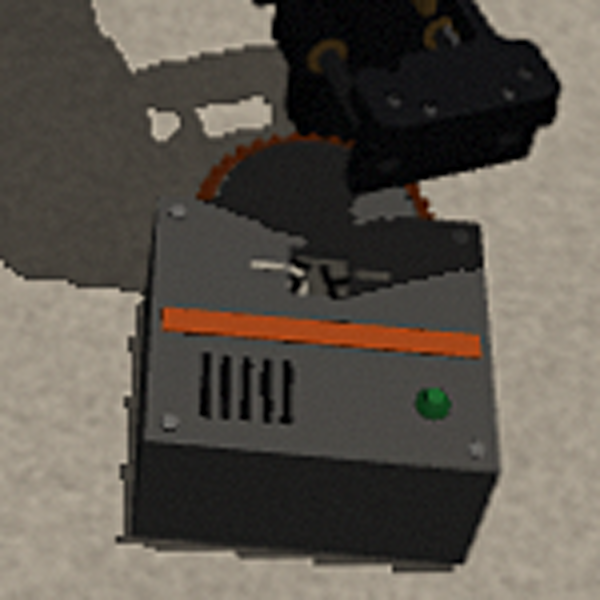

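The timer box is in view with its window at about (320,272), in shadow, and there are two partial digits in it. I'll rectify and enhance the window from the stored first images and from new ones.

```bash
cat >> h.py <<'E'
def rect(c,img,z=58,S=10,h=20):
    y=np.radians(YAW);X=np.array([np.cos(y),np.sin(y)]);Y=np.array([-X[1],X[0]])
    n=2*h*S;g=(np.arange(n)/S-h)
    V,U=np.meshgrid(-g,g,indexing='ij')
    W=A+30*X+V[...,None]*X-U[...,None]*Y
    P=np.dstack([W,np.full((n,n),float(z))]).reshape(-1,3)
    m=proj(c,P).astype(np.float32).reshape(n,n,2)
    o=cv2.cvtColor(cv2.remap(img,m[...,0],m[...,1],cv2.INTER_CUBIC),cv2.COLOR_RGB2GRAY)
    return cv2.createCLAHE(4,(2,2)).apply(o)
E
cat > look.py <<'E'
from h import *;import sys
o=[]
for n in("scene","top"):
    c=cam(n)
    if len(sys.argv)>2:o.append(rect(c,cv2.imread(f"pics/{n}0.png")[:,:,::-1].copy()))
    if n=="scene" or len(sys.argv)<=2:o.append(rect(c,c["image"]))
if len(sys.argv)>2:o=[np.hstack(o)[:, :1200]]
cv2.imwrite(sys.argv[1],cv2.resize(np.hstack(o),None,fx=.66,fy=.66))
E
python3 look.py pics/r1.png both
```

```text
(no output)
```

View pics/r1.png

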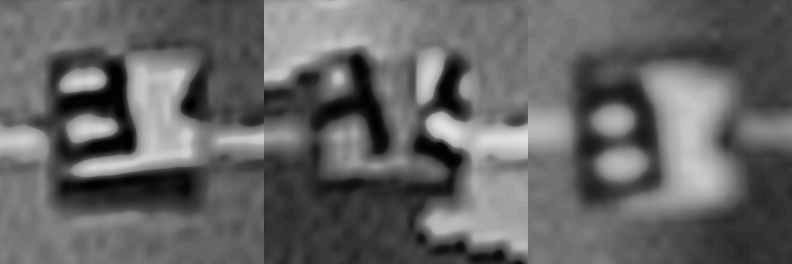

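Left to right are the initial scene view, the current scene view and the initial top view. The window started with 3 at the left and 4 coming in. It now shows 4 at the left (x≈350) and 5 coming in at the right (x≈450), so about 20° of turn remains.

To row units: -18.8 mm / 500 = -0.0376, -14 mm / 500 = -0.028, -0.349 rad / 3.1416 = -0.1111.

Emit:
drive_effector(
  moves=[
    [0, [-0.009, -0.004, 0], [0, 0, -0.0277]],
    [0, [-0.0184, -0.0074, 0], [0, 0, -0.0557]],
    [0, [-0.028, -0.0096, 0], [0, 0, -0.0834]],
    [0, [-0.0376, -0.0114, 0], [0, 0, -0.1111]],
    [0, [-0.0376, -0.0114, 0], [0, 0, -0.1111]],
  ],
)

```text
clock: 6.55
tcp_pos: [493.8, 125.3, 39.4]
eef_rot: [-0.002, 0.438, 0.899, -0.003]
wrist_force: [-7.9, -0.9, 6.0]
width: 0.6
finger_force: 4.5
```

```bash
python3 -c "
from h import *
print(goto(-15,75,40),manip.get_state()['wrist_force'])"
```

```text
[ 17.747 -29.453  -0.38   -0.008  -0.      0.003] [-7.908 -0.857  6.   ]
```

To row units: -80 mm / 500 = -0.16, -60 mm / 500 = -0.12.

Emit:
drive_effector(
  moves=[
    [0, [0.0046, -0.009, 0], [0, 0, 0]],
    [0, [0.028, -0.054, 0], [0, 0, 0]],
    [0, [0.054, -0.106, 0], [0, 0, 0]],
    [0, [0.082, -0.16, -0.12], [0, 0, 0]],
    [0, [0.082, -0.16, -0.12], [0, 0, 0]],
    [0, [0.082, -0.16, -0.12], [0, 0, 0]],
    [0, [0.082, -0.16, -0.12], [0, 0, 0]],
  ],
)

```text
clock: 7.25
tcp_pos: [410.6, 111.5, 99.9]
eef_rot: [0.001, 0.439, 0.899, 0.001]
wrist_force: [0.2, -0.1, 0.1]
width: 0.6
finger_force: 0.0
```

```bash
python3 look.py pics/r2.png
```

```text
(no output)
```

View pics/r2.png

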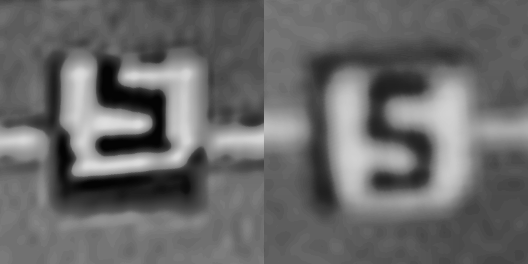

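Both views (scene on the left, top on the right) show a full, upright 5. It's centred in the window to within about 1 mm (about 2°), and the arm is clear.

```bash
python3 -c "
from workcell import manip, imaging, order
print(order.sign_off())"
```

```text
the job is handed in; nothing more can be done
None
```

The timer is handed in showing 5, centred to within about 2° by the camera views. The arm had backed clear, and the blue lamp wheel was never approached; the judge's verdict was not printed.

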